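# Lay out a plating place: ring and press on the plate, spoon, mill and salt

### The job

Set up this plating place as you see it from the robot: stand the steel ring in the middle of the plate and lower its press into the ring until the disc rests on the plate. Lay the spoon to the right of the plate, pointing straight ahead with its handle toward you, the middle of its length level with the plate's centre and its bowl about 3 cm clear of the rim; stand the pepper mill straight behind the plate, about 3 cm clear of the rim, and the salt shaker to the left of the mill, level with it and about 3 cm clear of it. Everything ends upright, at rest and let go; do not shift the plate, and leave the fork and the spice jar where they are.

Things in the scene. Friction and masses are not known exactly. Their poses are not given: they have to be found in the camera images.
- plate: the only plate: round dark grey stoneware, 170 mm across, rim 18 mm high, on the table in front of the robot. Flat well in the middle, 80 mm across and more, its floor 6 mm above the table; from there the wall rises gently to the rim. Origin: centre of the underside. Its x axis points away from the robot (behind the plate), y to the left, z up, to within 0.02 rad at the start. Loose, 0.6 kg
- ring_mould: plain steel plating ring, a short tube open at top and bottom, 68 mm outside diameter, wall 2 mm (its bore is clear to 60 mm), 40 mm high, standing on the table before the robot (rings lying far off at the left are others). Origin: centre of its lower edge, z up. 90 g. Take it across its outside, or by its wall
- press: press that belongs in the ring: steel disc 59 mm across (55 mm as far as contact goes), 8 mm thick, lower edge bevelled; stem 11 mm thick; black round knob on top, 26 mm diameter, 60 to 77 mm above the underside; 81 mm high in all, so that its knob stands clear above the ring. Origin: centre of the disc's underside, z up along the stem. 0.14 kg
- spoon: tasting spoon with green handle and steel bowl, 201 mm long, 18 mm high, 40 mm over the bowl, lying bowl upward. Origin: middle of its length, on the table. x axis along the spoon toward the bowl end; handle toward -x. 45 g. For the fingers it is one solid wedge, no hollows: 22 mm wide near the handle end, 32 mm wide and 17 mm high at its middle, a good place to grip
- spoon_bowl (a point): point in the middle of the spoon's bowl, 75 mm from the spoon's origin along its x axis
- pepper_mill: dark turned wooden pepper mill with small metal button on top, 150 mm high, 58 mm across at the foot and 50 mm across the round head (109 to 139 mm up). Origin: centre of the foot, z up. 0.18 kg. Its head does not turn; it is well gripped across the head
- salt_shaker: glass salt shaker with domed metal cap, 44 mm across at its widest, 25 mm up, narrowing to about 38 mm at half height; 90 mm high with its cap (34 mm across). Origin: centre of the foot, z up. 0.1 kg
- spice_jar: glass spice jar with black screw cap, 45 mm across, 105 mm high; not part of the job. Origin: centre of the foot
- cake_fork: small fork with green handle like the spoon's, 155 mm long, 22 mm wide; not part of the job. Origin: middle of its length, on the table; x axis toward the tines
There are look-alikes about, which are no part of the job. What is shaped like the ring_mould but orange is not meant.

How it is judged (in metres and radians):
At the end, for the whole second after the job is handed in: Centred: ring on plate 12 mm, press in ring 10 mm, both on the well floor (4 mm). Spoon 135 mm right of plate centre, mill 144 mm behind it and in line (15 mm); spoon middle level 20 mm, 0.2 rad. Salt left of mill, centres 81 mm apart (15), 144 mm behind (20). Upright 0.1 rad, still, bystanders left (horizontal distance between ring_mould and plate below 0.012 m and z of ring_mould in the frame of plate between 0.002 and 0.01 m and horizontal distance between press and ring_mould below 0.01 m and z of press in the frame of plate between 0.002 and 0.01 m and y of spoon in the frame of plate between -0.15 and -0.12 m and x of spoon in the frame of plate between -0.02 and 0.02 m and angle between the x axis of spoon and the x axis of plate, either way round below 0.2 rad and x of spoon_bowl in the frame of plate above 0.03 m and height (world z) of spoon below 0.006 m and x of pepper_mill in the frame of plate between 0.129 and 0.159 m and y of pepper_mill in the frame of plate between -0.015 and 0.015 m and height (world z) of each of pepper_mill, salt_shaker below 0.005 m and horizontal distance between salt_shaker and pepper_mill between 0.066 and 0.096 m and x of salt_shaker in the frame of plate between 0.124 and 0.164 m and y of salt_shaker in the frame of plate above 0.04 m and linear speed of each of plate, ring_mould, press, spoon, salt_shaker, pepper_mill below 0.02 m/s and angle between each of plate, ring_mould, press, salt_shaker, pepper_mill's own z axis and vertical below 0.1 rad); the robot touches nothing.
It fails at once if the plate is shifted by more than 15 mm (distance of plate from where it was at the start of the episode above 0.015 m).
It fails at once if the fork is moved by more than 20 mm (distance of cake_fork from where it was at the start of the episode above 0.02 m).
It fails at once if the spice jar is moved by more than 20 mm or tipped (distance of spice_jar from where it was at the start of the episode above 0.02 m or angle between spice_jar's own z axis and vertical above 0.5 rad).
It fails at once if the mill or the salt shaker is tipped over (angle between any of pepper_mill, salt_shaker's own z axis and vertical above 0.8 rad).
It also fails if it takes over 128 s, if anything falls off the work surface, if the arm or the gripper's body presses on something with over 40 N, if the wrist force passes 120 N, or if a joint passes its speed limit or range.

### The arm

A 6-joint arm with a two-finger parallel gripper is mounted at the origin on a cart in front of the work surface, level with it; the furniture and walls round the work are solid. World frame = base frame: x ahead of the robot, y to its left, z up, the work surface at z = 0. Lengths are in m, angles in degrees, forces in N, time in s.
With the tool pointing down it reaches from about 0.375 to 0.9 m from the base axis. Payload 3.1 kg.
Tool frame: the origin (TCP) lies at the very end of the fingers, on their centre line; the grasp point (between the pads) lies 19 mm behind it; z points along the fingers, y is the line along which they close (so a half turn about z gives the same grasp; the last joint's range is limited). The gripper opens to 87 mm and grips with 3 to 60 N. Pads are 19 mm wide; open, the fingers measure 117 mm over their backs; the gripper's body (75 mm by 190 mm) begins 51 mm behind the grasp point.
Start: joints at [-73.711, 30.224, 82.088, -0, 67.689, -10.227], TCP at [0.279, -0.559, 0.223] pointing down, gripper open.
Joint ranges: [-176.69, 176.69], [-43.24, 126.21], [12.49, 139.97], [-82, 262], [0, 151.66], [-163.58, 163.58]. Speed limits (degrees/s): [159.86, 159.86, 180, 180, 180, 180].

### API

Orientations are given as a 3x3 rotation matrix whose columns are the frame's x, y, z axes.
In Python, from rig import * gives the robot as it stands.
- The arm moves only by the tool jog_arm, never from a script. Its arguments are lists of equal length, an entry for each row: "delta_pos": the shift along the world's x, y, z in cm, a list of three; "turn": the turn about the world's z in degrees; "grip": the closure, from 0 (fully open) to 1 (shut). In form: {"delta_pos": [[x, y, z], ...], "turn": [turn, ...], "grip": [grip, ...]}. A call has 1 to 12 rows; each row is the pose to reach, as a shift and turn from the pose commanded when the call began; what a row does not reach only later rows make up. A row lasts 1/8 s, in which the tool goes at most 62.5 mm and 10.7 degrees, less where a joint would pass 70% of its speed; a pose out of reach is approached as far as the arm can. A call with a gripper value outside its range is refused whole. The fingers move at their own pace and stop on an object; the grip force is fixed at half the most. Time passes only in rows, so rows that repeat a pose let the fingers close. It gives the time, the measured TCP pose, the force, the opening and the grip force at its end, in the units of the state.
- read_state(): the state, without advancing time (a new reading comes with each control period).
- capture(name): name is "scene" or "top" or "wrist"; returns a dict with "color" (384x512x3 uint8, blue, green, red), "fovy" (degrees; the focal length in pixels is half the picture's height over the tangent of half this angle, whatever the lens; pixels are square), "cx", "cy" (the principal point, pixels), "k1" (the pictures are not rectified: a ray, as slopes to the right and down, at radius r is drawn at 1 + k1 r^2 times it, then the intrinsics apply), "camera_from_world" (4x4, takes a point from world to camera coordinates). Camera axes: x right, y up, looking along -z (the intrinsics and any distortion apply to the point x, -y, -z); pixel columns grow to the right and rows downward; lengths in m; the calibration is good to about 2 mm. A picture is of the moment at which its call begins. There is no depth.
- hand_in(): hands the job in; it is judged then, once.
The state is a dict: "time_s": time; "joint_positions": joint angles; "qvel": joint speeds; "tau": joint torques, N m; "position": TCP position; "tcp_rot": TCP orientation; "force": force on the tool from outside, world axes, zero at the start; "moment": the same for the moment, N m; "opening": opening from 0.0 (shut) to 1.0 (fully open); "grasp_force": force on a finger pad.
Only numpy, scipy, OpenCV 4.12 (cv2) and the standard library are available. Lean on these libraries where they do the work, as an engineer would, in place of code of your own. Each camera call takes 0.05 s, during which the arm holds its last target. There are 200 camera calls.

## Working session

There is one attempt and no reset: what is moved stays moved. The work goes in short steps, Python scripts to look and compute and a tool call to move; the robot and the scene stay as the last step left them, time stands still between calls to the robot, and variables do not carry over. Pictures are saved under pics/ and viewed, at most 14 in all, crops included, and the job is handed in when it is done.

Besides the shell and the picture viewer there is one more tool, called after "Emit:" as name([rows], argument=value, ...), one row to a line, values as JSON. jog_arm: Moves the arm, as the interface text tells. Its arguments: {"type":"object","properties":{"delta_pos":{"type":"array"},"turn":{"type":"array"},"grip":{"type":"array"}},"required":["delta_pos","turn","grip"]}

```bash
ls; mkdir -p pics
cat > h.py <<'E'
from rig import *
import numpy as np, cv2
def K(c):
    f=192/np.tan(np.radians(c["fovy"])/2)
    return np.array([[f,0,c["cx"]],[0,f,c["cy"]],[0,0,1]])
def ray(c,uv):
    p=cv2.undistortPoints(np.array([[uv]],float),K(c),np.array([c["k1"],0,0,0,0.]))[0,0]
    T=np.array(c["camera_from_world"]);R=T[:3,:3];o=-R.T@T[:3,3]
    return o,R.T@np.array([p[0],-p[1],-1])
def at(c,uv,z):
    o,d=ray(c,uv); return (o+d*(z-o[2])/d[2])[:2]
def px(c,P):
    T=np.array(c["camera_from_world"]);q=T[:3,:3]@np.array(P)+T[:3,3]
    a=np.array([q[0]/-q[2],-q[1]/-q[2]]);a=a*(1+c["k1"]*(a@a));k=K(c)
    return k[0,0]*a+k[:2,2]
def snap(n,f,s=1.5):
    c=capture(n);np.save("pics/"+f+".npy",c,allow_pickle=True)
    cv2.imwrite("pics/"+f+".png",cv2.resize(c["color"],None,fx=s,fy=s,interpolation=cv2.INTER_CUBIC));return c
def load(f): return np.load("pics/"+f+".npy",allow_pickle=True).item()
E
python3 - <<'E'
from h import *
for n in("scene","top","wrist"):
    c=snap(n,n+"0");T=np.array(c["camera_from_world"]);print(n,c["fovy"],c["k1"],-T[:3,:3].T@T[:3,3])
print(read_state())
E
```

```text
pics
scene 42.16285838280227 0.019373978669363558 [-0.50895435 -0.84152295  0.84491551]
top 57.19228612062593 -0.09417521988875747 [0.37140033 0.02685776 1.05050199]
wrist 65.47400087909057 0.00012816009626777765 [ 0.35002026 -0.52382992  0.3827637 ]
{'time_s': 0.15, 'joint_positions': array([-7.37121135e+01,  3.02675487e+01,  8.21398957e+01, -2.01112200e-03,
        6.76891385e+01, -1.02265003e+01]), 'qvel': array([-0.00776114, -0.11323345, -0.17679699,  0.08656818, -0.0041858 ,
       -0.10893353]), 'tau': array([ 8.07519318e-04, -4.40429628e+01, -1.76842779e+01,  6.34519430e-02,
        5.52332879e-02, -9.61022442e-05]), 'position': array([ 0.27887797, -0.55869965,  0.22178559]), 'tcp_rot': array([[ 8.94816400e-01,  4.46434044e-01, -5.03944145e-04],
       [ 4.46434248e-01, -8.94814994e-01,  1.60892492e-03],
       [ 2.67342081e-04, -1.66467033e-03, -9.99998579e-01]]), 'force': array([-0.12479419, -0.28555631,  0.03717417]), 'moment': array([-0.05471281, -0.05914736, -0.00624316]), 'grasp_force': 0.0, 'opening': 0.9993510843985686}
```

View pics/top0.png

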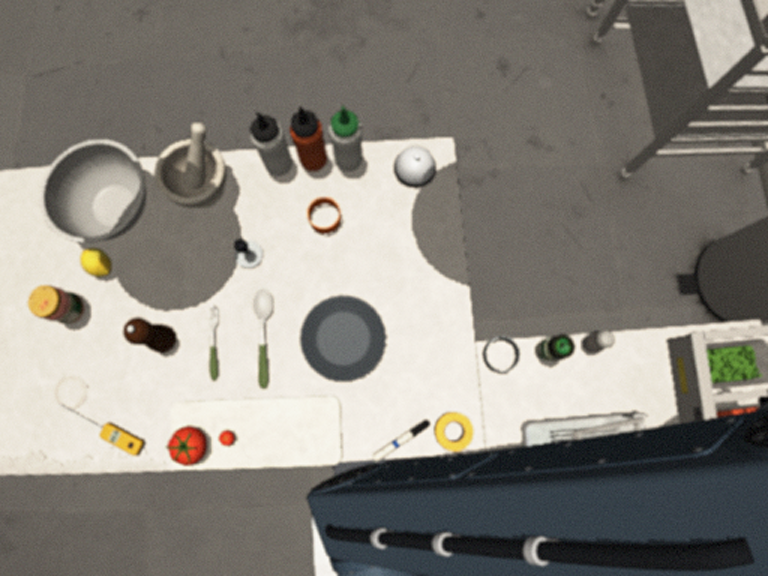

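View pics/scene0.png

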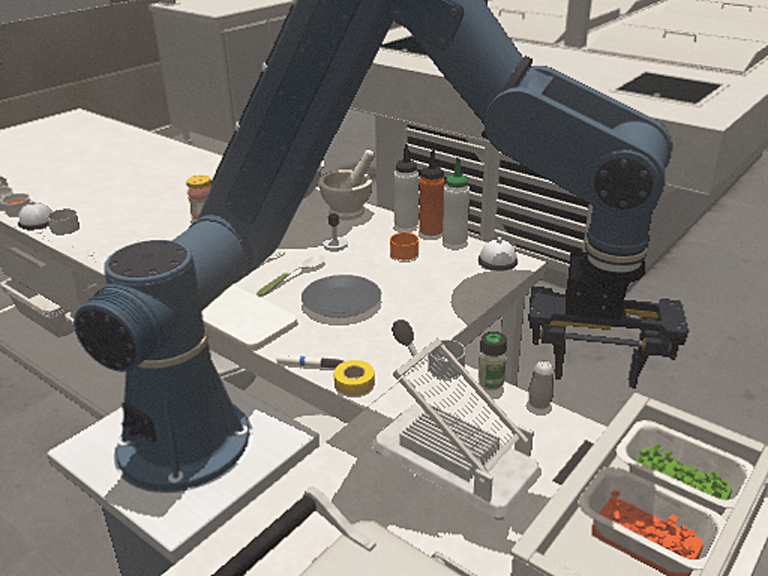

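The top view (1.5x pixels) shows the plate at (343,338), ring (501,354), spice jar (555,347), salt (600,341), press knob (241,245) with its disc at (249,256), spoon (264,340), fork (213,343), and mill head (137,330) with its foot near (165,341). The scene view shows the salt and jar behind the grater; the orange ring is the decoy.

```bash
cat > m.py <<'E'
from h import *
c=load("top0")
for n,u,v,z in [("plate",343,338,.018),("ring",501,354,.04),("jarcap",562,345,.105),("saltcap",603,339,.088),("knob",241,245,.07),("disc",250,256,.008),("spbowl",264,303,.015),("sphandle",264,380,.008),("fork",213,343,.01),("millhead",137,330,.13),("millfoot",165,341,0.01),("ringO",324,215,.03)]:
    print(n,at(c,(u/1.5,v/1.5),z).round(3))
im=c["color"];hsv=cv2.cvtColor(im,cv2.COLOR_BGR2HSV)
g=im.max(2)
m=((g<140)&(g>40)).astype(np.uint8);m[:,:195]=0;m[:190]=0;m[260:]=0;m[:,262:]=0
m=cv2.morphologyEx(m,cv2.MORPH_OPEN,np.ones((5,5)))
n,l,s,ce=cv2.connectedComponentsWithStats(m);i=1+s[1:,4].argmax();print(s[i],ce[i])
k=cv2.findContours((l==i).astype(np.uint8),0,1)[0][0][:,0]
P=np.array([at(c,p,.018) for p in k.astype(float)])
print("plate circle",cv2.minEnclosingCircle(P.astype(np.float32)),cv2.fitEllipse(P.astype(np.float32)*1000))
# green handles
m=cv2.inRange(hsv,(30,80,30),(60,255,160))
m[:200]=0
n,l,s,ce=cv2.connectedComponentsWithStats(m)
for i in range(1,n):
    if s[i,4]>30: print(s[i],ce[i],at(c,ce[i],.01))
E
python3 m.py
```

```text
plate [0.477 0.079]
ring [ 0.424 -0.222]
jarcap [ 0.429 -0.319]
saltcap [ 0.435 -0.405]
knob [0.663 0.265]
disc [0.657 0.261]
spbowl [0.556 0.233]
sphandle [0.405 0.238]
fork [0.483 0.338]
millhead [0.501 0.44 ]
millfoot [0.492 0.436]
ringO [0.727 0.104]
[ 201  198   56   56 2504] [228.38099042 225.39416933]
plate circle ((0.47777053713798523, 0.07951956987380981), 0.08375472575426102) ((477.71356201171875, 80.01021575927734), (161.9586944580078, 164.39830017089844), 122.90607452392578)
[369 224  13  14  93] [374.3655914 230.3655914] [ 0.43358581 -0.35257321]
[173 231   5  27 113] [175.03539823 244.97345133] [0.42941427 0.23999832]
[471 230  37  25 716] [488.26256983 242.2150838 ] [ 0.36940128 -0.71081874]
[141 232   4  21  65] [142.21538462 242.52307692] [0.44202216 0.33757108]
```

View pics/wrist0.png

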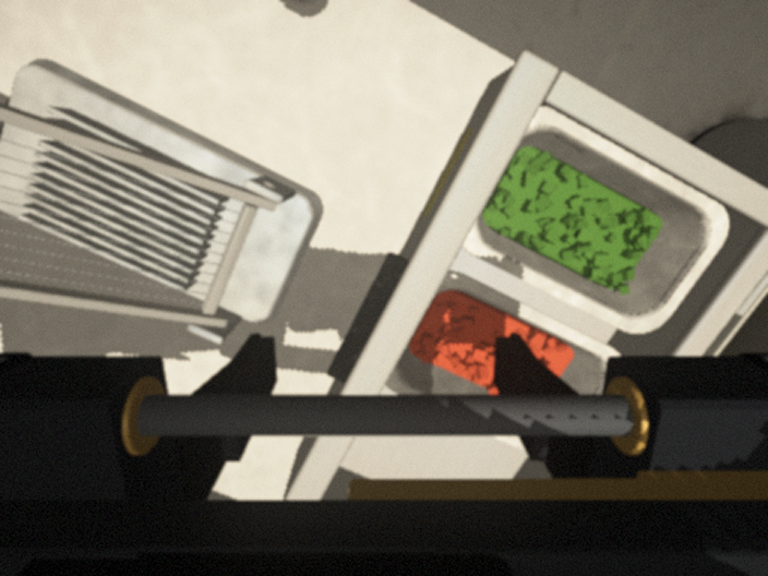

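Emit:
jog_arm([
  [0, 0, 6],
  [0, 0, 12],
  [5, 4, 14],
  [8, 8, 14],
  [11, 10, 14],
  [11, 10, 14],
], turn=[0, 0, 0, 0, 0, 0], grip=[0, 0, 0, 0, 0, 0])

```text
time_s: 0.9
position: [0.3908, -0.4572, 0.3625]
tcp_rot: [[0.893, 0.45, 0.0], [0.45, -0.893, 0.001], [0.0, -0.0, -1.0]]
force: [-0.5, -0.5, -0.3]
opening: 1.0
grasp_force: 0.0
```

Run:
```python
from h import *
c=snap("wrist","w1");print(read_state()["position"],read_state()["tcp_rot"])
```

```text
[ 0.38965082 -0.45835113  0.36233274] [[ 8.93752570e-01  4.48559769e-01 -6.90488883e-04]
 [ 4.48559975e-01 -8.93752717e-01  1.70646294e-04]
 [-5.40581253e-04 -4.62241239e-04 -9.99999747e-01]]
```

View pics/w1.png

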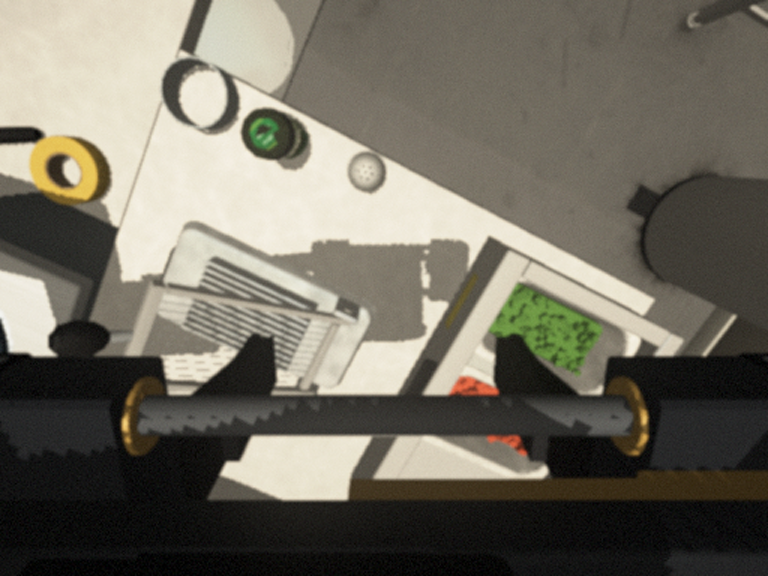

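The wrist view shows the ring's top rim at (200,94), jar cap (268,133), salt cap (367,171), the grater tray's far edge from (195,225) to (368,312), and its upper bar from (150,285) to (345,318).

Run:
```python
from h import *
c=load("w1")
for n,u,v,z in [("ring",200,94,.04),("jar",268,133,.105),("salt",367,171,.088),("tray",195,225,.02),("tray",368,312,.02),("bar",180,297,.05),("bar",345,318,.05),("blk",80,338,.12)]:
    print(n,at(c,(u/1.5,v/1.5),z).round(4))
t=load("scene0")
for u,v in[(403,330),(440,345),(395,375),(530,445)]:
    o,d=ray(t,(u/1.5,v/1.5)); print(o.round(3),d.round(3),[ (o+d*(z-o[2])/d[2]).round(3) for z in(.05,.1,.15)])
```

```text
ring [ 0.4247 -0.2327]
jar [ 0.4266 -0.323 ]
salt [ 0.4359 -0.4154]
tray [ 0.2909 -0.2671]
tray [ 0.2854 -0.4877]
bar [ 0.2171 -0.2889]
bar [ 0.2776 -0.4638]
blk [ 0.1688 -0.2353]
[-0.509 -0.842  0.845] [ 0.656  0.504 -0.566] [array([ 0.412, -0.134,  0.05 ]), array([ 0.354, -0.179,  0.1  ]), array([ 0.296, -0.223,  0.15 ])]
[-0.509 -0.842  0.845] [ 0.678  0.459 -0.584] [array([ 0.414, -0.217,  0.05 ]), array([ 0.356, -0.257,  0.1  ]), array([ 0.298, -0.296,  0.15 ])]
[-0.509 -0.842  0.845] [ 0.625  0.494 -0.618] [array([ 0.295, -0.207,  0.05 ]), array([ 0.244, -0.246,  0.1  ]), array([ 0.194, -0.286,  0.15 ])]
[-0.509 -0.842  0.845] [ 0.698  0.323 -0.7  ] [array([ 0.284, -0.475,  0.05 ]), array([ 0.234, -0.498,  0.1  ]), array([ 0.184, -0.521,  0.15 ])]
```

Emit:
jog_arm([
  [1, -1, 0],
  [2, -2, -2],
  [4.7, -3, -5],
  [4.7, -3.6, -8],
  [4.7, -3.6, -10],
  [4.7, -3.6, -10],
  [4.7, -3.6, -10],
  [4.7, -3.6, -10],
  [4.7, -3.6, -10],
], turn=[10.5, 21, 31.5, 42, 52.5, 63.4, 63.4, 63.4, 63.4], grip=[0, 0, 0, 0, 0, 0, 0, 0, 0])

```text
time_s: 2.08
position: [0.4359, -0.4957, 0.263]
tcp_rot: [[0.003, 1.0, 0.0], [1.0, -0.003, -0.001], [-0.001, 0.0, -1.0]]
force: [-0.4, 0.7, 0.3]
opening: 1.0
grasp_force: 0.0
```

Run:
```python
from h import *
c=snap("wrist","w2");s=read_state();print(s["position"],s["tcp_rot"],s["joint_positions"])
for P in [(.436,-.415,.09),(.426,-.323,.105),(.425,-.232,.04)]: print(px(c,P)*1.5)
```

```text
[ 0.43593413 -0.49551114  0.26295074] [[ 2.85952750e-03  9.99995861e-01  3.16831166e-04]
 [ 9.99995692e-01 -2.85931673e-03 -6.63724729e-04]
 [-6.62816062e-04  3.18727740e-04 -9.99999730e-01]] [-5.83401058e+01  3.08006808e+01  7.40779513e+01 -4.66611241e-03
  7.50794707e+01 -5.81750730e+01]
[385.28807404 147.08167947]
[368.97543226  -7.91102565]
[ 369.03602499 -125.71144955]
```

View pics/w2.png

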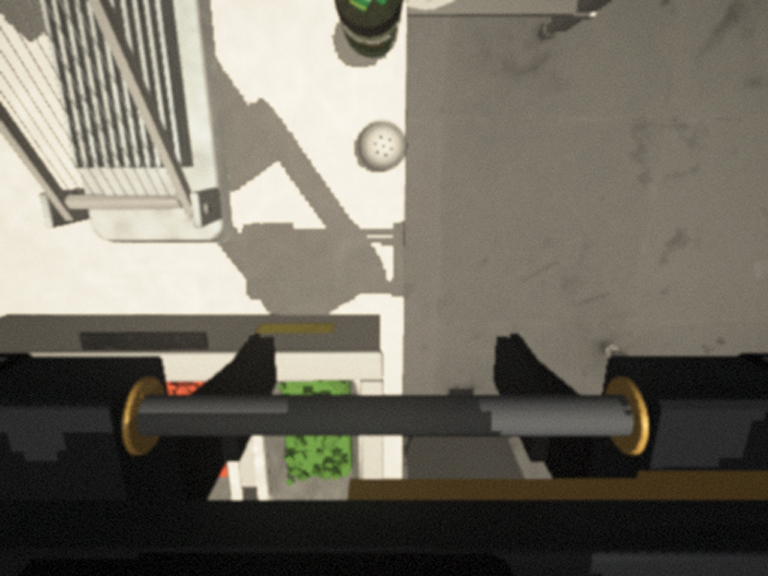

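Salt cap sits at (381,147), against a prediction of (385,147), so salt ≈ (0.4335, -0.4155). I grasp it across x.

Emit:
jog_arm([
  [-0.2, 4, 0],
  [-0.2, 8, -4],
  [-0.2, 8, -9],
  [-0.2, 8, -14],
  [-0.2, 8, -19],
  [-0.2, 8, -23.2],
  [-0.2, 8, -23.2],
  [-0.2, 8, -23.2],
  [-0.2, 8, -23.2],
  [-0.2, 8, -23.2],
  [-0.2, 8, -23.2],
  [-0.2, 8, -23.2],
], turn=[0, 0, 0, 0, 0, 0, 0, 0, 0, 0, 0, 0], grip=[0, 0, 0, 0, 0, 0, 0, 0, 1, 1, 1, 1])

```text
time_s: 3.62
position: [0.4342, -0.4153, 0.031]
tcp_rot: [[0.001, 1.0, 0.0], [1.0, -0.001, -0.001], [-0.001, 0.0, -1.0]]
force: [0.4, -0.3, 0.1]
opening: 0.629
grasp_force: 0.0
```

Emit:
jog_arm([
  [0, 0, 0],
  [0, 0, 0],
  [0, 0, 0],
  [0, 0, 0],
  [0, 0, 2],
  [0, 0, 4],
], turn=[0, 0, 0, 0, 0, 0], grip=[1, 1, 1, 1, 1, 1])

```text
time_s: 4.38
position: [0.4338, -0.4148, 0.0704]
tcp_rot: [[0.002, 1.0, -0.001], [1.0, -0.002, 0.001], [0.001, -0.001, -1.0]]
force: [0.1, 0.0, -1.2]
opening: 0.459
grasp_force: 29.6
```

Emit:
jog_arm([
  [0, 0, 5],
  [0, 0, 10],
  [0, 3, 16],
  [1, 8, 20],
  [2, 13, 23],
  [3, 18, 23],
  [4.4, 23, 23],
  [4.4, 28, 23],
  [4.4, 33, 23],
  [4.4, 37, 23],
  [4.4, 39.5, 23],
  [4.4, 39.5, 23],
], turn=[0, 0, 0, 0, 0, 0, 0, 0, 0, 0, 0, 0], grip=[1, 1, 1, 1, 1, 1, 1, 1, 1, 1, 1, 1])

```text
time_s: 5.88
position: [0.4774, -0.0186, 0.3004]
tcp_rot: [[-0.002, 1.0, -0.001], [1.0, 0.002, 0.0], [0.0, -0.001, -1.0]]
force: [1.4, -0.0, -1.4]
opening: 0.464
grasp_force: 29.6
```

Emit:
jog_arm([
  [0, 0, 0],
  [0, 0, 0],
  [0, 0, 0],
], turn=[0, 0, 0], grip=[1, 1, 1])

```text
time_s: 6.25
position: [0.4781, -0.0211, 0.3005]
tcp_rot: [[0.003, 1.0, -0.0], [1.0, -0.003, -0.0], [-0.0, -0.0, -1.0]]
force: [0.3, 0.2, -0.5]
opening: 0.463
grasp_force: 29.6
```

```bash
cat > plate.py <<'E'
from h import *
c=snap("wrist","w3",1.5);s=read_state();print(s["position"])
im=c["color"];g=im.max(2)
m=((g<140)&(g>35)).astype(np.uint8);m[225:]=0
m=cv2.morphologyEx(m,cv2.MORPH_OPEN,np.ones((7,7)))
n,l,st,ce=cv2.connectedComponentsWithStats(m);i=1+st[1:,4].argmax();print(st[i])
k=cv2.findContours((l==i).astype(np.uint8),0,1)[0][0][:,0].astype(float)
k=k[(k[:,1]<215)&(k[:,1]>3)]
P=np.array([at(c,p,.018) for p in k])
from scipy.optimize import least_squares
r=least_squares(lambda q:np.hypot(*(P-q[:2]).T)-q[2],[.478,.08,.085],loss="soft_l1",f_scale=.002);print(r.x,np.abs(r.fun).mean())
E
python3 plate.py
```

```text
[ 0.47811741 -0.02096151  0.30048839]
[    0     0   164   225 19593]
[0.2027381  0.01294447 0.10550954] 0.02344652082671241
```

View pics/w3.png

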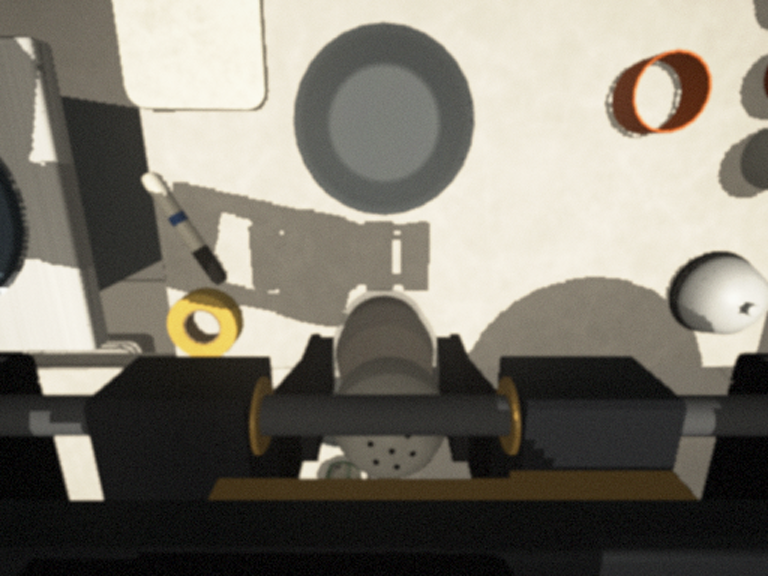

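The plate spans columns 294–474 and rows 22–213, centred near (384,118); the salt hangs straight in the fingers at (388,380).

```bash
sed -i 's/c=snap("wrist","w3",1.5)/c=load("w3")/; s/m\[225:\]=0/m[142:]=0;m[:,:185]=0;m[:,330:]=0/' plate.py; python3 plate.py
```

```text
[ 0.47811741 -0.02096151  0.30048839]
[  197    16   118   126 11832]
[0.47642023 0.08133574 0.08252063] 0.00035094359589744775
```

Emit:
jog_arm([
  [4, 4, 0],
  [8, 8, 0],
  [12, 12, 0],
  [14.3, 16, -2],
  [14.3, 18.3, -7],
  [14.3, 18.3, -12],
  [14.3, 18.3, -17],
  [14.3, 18.3, -22],
  [14.3, 18.3, -25],
  [14.3, 18.3, -26.3],
  [14.3, 18.3, -26.7],
  [14.3, 18.3, -26.8],
], turn=[0, 0, 0, 0, 0, 0, 0, 0, 0, 0, 0, 0], grip=[1, 1, 1, 1, 1, 1, 1, 1, 1, 1, 1, 1])

```text
time_s: 7.8
position: [0.6222, 0.1628, 0.0336]
tcp_rot: [[0.002, 1.0, 0.002], [1.0, -0.002, 0.0], [0.0, 0.002, -1.0]]
force: [0.1, -0.3, -1.4]
opening: 0.459
grasp_force: 29.6
```

Emit:
jog_arm([
  [0, 0, 0],
  [0, 0, 0],
  [0, 0, 0],
  [0, 0, 0],
  [0, 0, 0],
  [0, 0, 0],
  [0, 0, 3],
  [0, 0, 7],
  [0, 0, 12],
  [0, 0, 18],
  [0, 0, 22],
], turn=[0, 0, 0, 0, 0, 0, 0, 0, 0, 0, 0], grip=[1, 1, 0.3, 0.3, 0.3, 0.3, 0.3, 0, 0, 0, 0])

```text
time_s: 9.18
position: [0.6219, 0.1629, 0.2558]
tcp_rot: [[0.001, 1.0, 0.004], [1.0, -0.001, 0.0], [0.0, 0.004, -1.0]]
force: [0.3, -0.5, -0.4]
opening: 0.979
grasp_force: 0.0
```

Emit:
jog_arm([
  [-2, -5, 1],
  [-4, -10, 2],
  [-7, -15, 2],
  [-10, -20, 2],
  [-13, -25, 2],
  [-16, -30, 2],
  [-19, -35, 2],
  [-20, -40, 2],
  [-20, -45, 2],
  [-20, -48, 2],
  [-20, -48, 2],
  [-20, -48, 2],
], turn=[0, 0, 0, 0, 0, 0, 0, 0, 0, 0, 0, 0], grip=[0, 0, 0, 0, 0, 0, 0, 0, 0, 0, 0, 0])

```text
time_s: 10.68
position: [0.4206, -0.3161, 0.2722]
tcp_rot: [[0.001, 1.0, -0.001], [1.0, -0.001, 0.002], [0.002, -0.001, -1.0]]
force: [-0.1, 0.7, 0.2]
opening: 1.0
grasp_force: 0.0
```

Run:
```python
from h import *
c=snap("wrist","w4");s=read_state();print(s["position"],s["tcp_rot"][:,0])
print(px(c,(.4245,-.232,.04))*1.5)
cv2.imwrite("pics/w4c.png",cv2.resize(c["color"][:240,120:400],None,fx=2,fy=2))
for z in (.04,0):
  for d in [(.034,0),(-.034,0),(0,.034),(0,-.034)]: print(z,d,(px(c,(.4245+d[0],-.232+d[1],z))-[120,0])*2)
```

```text
[ 0.42075403 -0.31573238  0.27235323] [6.51265226e-04 9.99998826e-01 1.38678292e-03]
[390.10488403 143.73811502]
0.04 (0.034, 0) [334.24896546 191.63254837]
0.04 (-0.034, 0) [226.04340045 191.66869273]
0.04 (0, 0.034) [280.32422308 133.4248508 ]
0.04 (0, -0.034) [279.96485655 246.91672962]
0 (0.034, 0) [328.61455411 192.3923834 ]
0 (-0.034, 0) [230.42920421 192.42501152]
0 (0, 0.034) [279.66844734 139.72383015]
0 (0, -0.034) [279.37190798 242.65781362]
```

View pics/w4c.png

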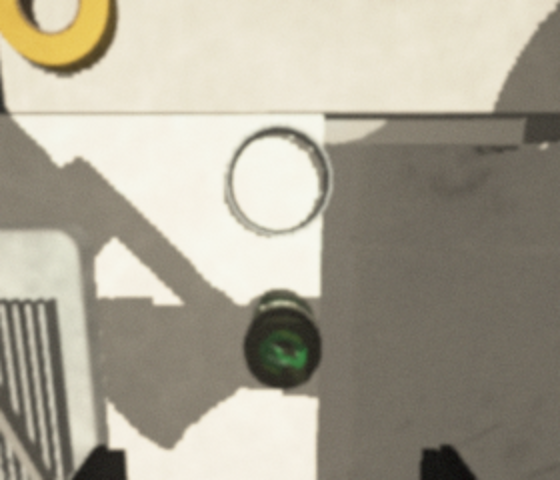

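The crop shows the ring's outer edge at cols 225–331, rows 125–236 (centre (278,180)), which gives ring ≈ (0.4233, -0.226).

Emit:
jog_arm([
  [0.2, 5, 0],
  [0.2, 9, -3],
  [0.2, 9, -8],
  [0.2, 9, -13],
  [0.2, 9, -18],
  [0.2, 9, -23],
  [0.2, 9, -26],
  [0.2, 9, -26],
  [0.2, 9, -26],
  [0.2, 9, -26],
  [0.2, 9, -26],
  [0.2, 9, -26],
], turn=[0, 0, 0, 0, 0, 0, 0, 0, 0, 0, 0, 0], grip=[0, 0, 0, 0, 0, 0, 0, 0, 0, 1, 1, 1])

```text
time_s: 12.22
position: [0.4235, -0.2276, 0.0134]
tcp_rot: [[0.001, 1.0, 0.001], [1.0, -0.001, -0.001], [-0.001, 0.001, -1.0]]
force: [0.5, 0.5, 6.3]
opening: 0.767
grasp_force: 29.7
```

Emit:
jog_arm([
  [0, 0, 0],
  [0, 0, 0],
  [0, 0, 2],
  [0, 0, 5],
], turn=[0, 0, 0, 0], grip=[1, 1, 1, 1])

```text
time_s: 12.72
position: [0.4223, -0.2267, 0.0624]
tcp_rot: [[0.002, 1.0, -0.002], [1.0, -0.002, 0.002], [0.002, -0.002, -1.0]]
force: [-0.6, 1.0, -0.0]
opening: 0.77
grasp_force: 29.7
```

Emit:
jog_arm([
  [0, 0, 4],
  [1, 4, 7],
  [2, 9, 7],
  [3, 14, 7],
  [4, 19, 7],
  [5.4, 24, 7],
  [5.4, 28, 6],
  [5.4, 30.8, 3],
  [5.4, 30.8, 0],
  [5.4, 30.8, -2.5],
  [5.4, 30.8, -3.8],
  [5.4, 30.8, -4.2],
], turn=[0, 0, 0, 0, 0, 0, 0, 0, 0, 0, 0, 0], grip=[1, 1, 1, 1, 1, 1, 1, 1, 1, 1, 1, 1])

```text
time_s: 14.22
position: [0.4767, 0.0807, 0.02]
tcp_rot: [[0.002, 1.0, -0.001], [1.0, -0.002, 0.0], [0.0, -0.001, -1.0]]
force: [-0.1, -0.3, -1.0]
opening: 0.77
grasp_force: 29.7
```

Emit:
jog_arm([
  [0, 0, 0],
  [0, 0, -0.1],
], turn=[0, 0], grip=[1, 1])

```text
time_s: 14.48
position: [0.4777, 0.0806, 0.0203]
tcp_rot: [[0.002, 1.0, 0.002], [1.0, -0.002, -0.0], [-0.0, 0.002, -1.0]]
force: [-0.4, 0.6, -1.4]
opening: 0.771
grasp_force: 29.7
```

Emit:
jog_arm([
  [0, 0, -0.1],
  [0, 0, -0.1],
  [0, 0, -0.1],
  [0, 0, -0.1],
  [0, 0, 3],
  [0, 0, 8],
  [0, -3, 13],
  [0, -7, 18],
  [0, -10, 23],
  [0, -10, 25],
  [0, -10, 25],
  [0, -10, 25],
], turn=[0, 0, 0, 0, 0, 0, 0, 0, 0, 0, 0, 0], grip=[1, 0.08, 0.08, 0.08, 0.08, 0, 0, 0, 0, 0, 0, 0])

```text
time_s: 15.98
position: [0.476, -0.0187, 0.2683]
tcp_rot: [[0.001, 1.0, -0.003], [1.0, -0.001, 0.001], [0.001, -0.003, -1.0]]
force: [0.2, -1.2, 0.4]
opening: 0.997
grasp_force: 0.0
```

Run:
```python
from h import *
c=snap("wrist","w5");s=read_state();print(s["position"],s["tcp_rot"][:,0])
cv2.imwrite("pics/w5c.png",cv2.resize(c["color"][:240,100:420],None,fx=2.4,fy=2.4))
for r,z in ((.034,.046),(.085,.018)):
  for d in [(1,0),(-1,0),(0,1),(0,-1)]: print(z,d,(px(c,(.4768+d[0]*r,.081+d[1]*r,z))-[100,0])*2.4)
```

```text
[ 0.47585808 -0.01857884  0.26801953] [8.41660336e-04 9.99999198e-01 9.46125017e-04]
0.046 (1, 0) [446.837027   196.84360199]
0.046 (-1, 0) [311.9089842 196.8515281]
0.046 (0, 1) [379.47947701 123.23323796]
0.046 (0, -1) [379.23642565 266.566236  ]
0.018 (1, 0) [536.33043176 199.75933854]
0.018 (-1, 0) [222.31278523 199.77408394]
0.018 (0, 1) [379.5149384   22.04347211]
0.018 (0, -1) [378.96425662 356.3441241 ]
```

View pics/w5c.png

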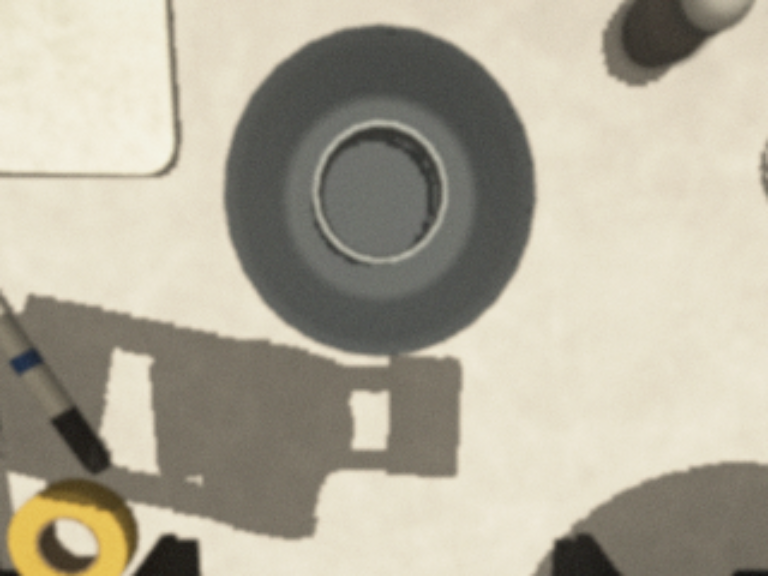

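Ring rim at cols 313–448, rows 118–264; plate at cols 224–536, rows 23–355: the ring is centred within ~2 mm (ring ≈ (0.477, 0.083)). On to the press.

Emit:
jog_arm([
  [4, 4, 0],
  [8, 8, 0],
  [12, 12, 0],
  [16, 16, 0],
  [18.4, 19, 0],
  [18.4, 20, 0],
  [18.4, 20, 0],
  [18.4, 20, 0],
], turn=[0, 0, 0, 0, 0, 0, 0, 0], grip=[0, 0, 0, 0, 0, 0, 0, 0])

```text
time_s: 17.02
position: [0.66, 0.1798, 0.269]
tcp_rot: [[0.002, 1.0, -0.002], [1.0, -0.002, -0.001], [-0.001, -0.002, -1.0]]
force: [-0.3, 0.5, -0.4]
opening: 1.002
grasp_force: 0.0
```

Run:
```python
from h import *
c=snap("wrist","w6");s=read_state();print(s["position"],s["tcp_rot"][:,0])
cv2.imwrite("pics/w6c.png",cv2.resize(c["color"][:240,60:420],None,fx=2,fy=2))
print("knob",(px(c,(.66,.263,.077))-[60,0])*2)
for d in [(1,0),(-1,0),(0,1),(0,-1)]: print(d,(px(c,(.66+d[0]*.0295,.263+d[1]*.0295,.008))-[60,0])*2)
print("salt",(px(c,(.621,.162,.09))-[60,0])*2)
```

```text
[0.66021673 0.17965057 0.26948354] [ 2.48006588e-03  9.99996780e-01 -5.38119302e-04]
knob [394.41239708 191.53626873]
(1, 0) [438.1006125  192.59916693]
(-1, 0) [350.62278884 192.68141558]
(0, 1) [394.35213685 145.82006302]
(0, -1) [394.35553462 237.51198746]
salt [328.58186599 370.10581107]
```

View pics/w6c.png

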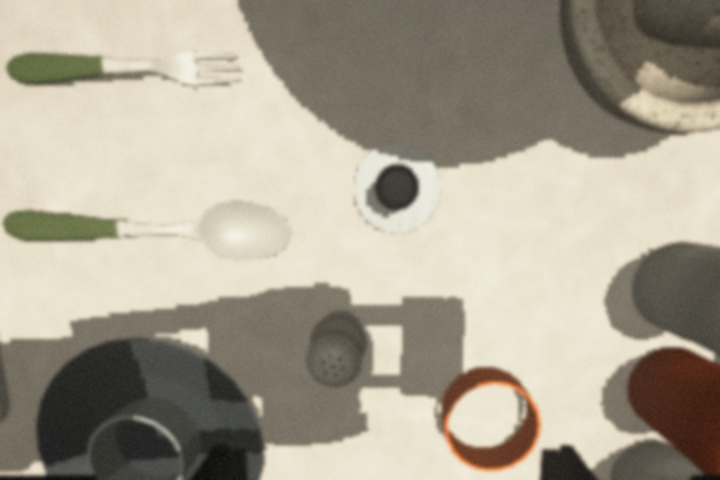

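Knob at (398,187) and disc centre (396,190) put the press at ≈ (0.6615, 0.2645). Salt top at (333,355) puts the salt at ≈ (0.622, 0.169), so I'll set the mill at y ≈ 0.085.

Emit:
jog_arm([
  [0.1, 4, 0],
  [0.1, 8.5, -2],
  [0.1, 8.5, -7],
  [0.1, 8.5, -12],
  [0.1, 8.5, -17],
  [0.1, 8.5, -21],
  [0.1, 8.5, -22],
  [0.1, 8.5, -22],
  [0.1, 8.5, -22],
  [0.1, 8.5, -22],
  [0.1, 8.5, -22],
  [0.1, 8.5, -22],
], turn=[0, 0, 0, 0, 0, 0, 0, 0, 0, 0, 0, 0], grip=[0, 0, 0, 0.4, 0.4, 0.4, 0.4, 0.4, 1, 1, 1, 1])

```text
time_s: 18.58
position: [0.6622, 0.266, 0.0505]
tcp_rot: [[0.001, 1.0, 0.001], [1.0, -0.001, 0.0], [0.0, 0.001, -1.0]]
force: [-0.7, 0.5, 2.9]
opening: 0.286
grasp_force: 30.0
```

Emit:
jog_arm([
  [0, 0, 0],
  [0, 0, 0],
  [0, 0, 0],
  [0, 0, 2],
  [0, 0, 6],
], turn=[0, 0, 0, 0, 0], grip=[1, 1, 1, 1, 1])

```text
time_s: 19.2
position: [0.6602, 0.2652, 0.108]
tcp_rot: [[0.002, 1.0, -0.005], [1.0, -0.002, -0.001], [-0.001, -0.005, -1.0]]
force: [0.9, -1.4, -1.2]
opening: 0.288
grasp_force: 30.0
```

Emit:
jog_arm([
  [0, 0, 5],
  [-4, -3, 7],
  [-8, -7, 7],
  [-12, -11, 7],
  [-15, -15, 7],
  [-18.4, -18.2, 6],
  [-18.4, -18.2, 4],
  [-18.4, -18.2, 3],
  [-18.4, -18.2, 3],
  [-18.4, -18.2, 3],
], turn=[0, 0, 0, 0, 0, 0, 0, 0, 0, 0], grip=[1, 1, 1, 1, 1, 1, 1, 1, 1, 1])

```text
time_s: 20.45
position: [0.479, 0.0841, 0.14]
tcp_rot: [[0.001, 1.0, 0.001], [1.0, -0.001, -0.0], [-0.0, 0.001, -1.0]]
force: [0.4, 0.0, -1.2]
opening: 0.29
grasp_force: 30.0
```

Run:
```python
from h import *
s=read_state();print(s["position"],s["tcp_rot"][:,2])
a=snap("wrist","w7")["color"][100:300,170:350];b=snap("scene","s7")["color"][150:270,170:290]
a=cv2.resize(a,(540,600));b=cv2.resize(b,(260,260),interpolation=cv2.INTER_CUBIC);o=np.zeros((600,800,3),np.uint8);o[:,:540]=a;o[:260,540:]=b
cv2.imwrite("pics/c7.png",o)
```

```text
[0.47896929 0.08411044 0.13997837] [ 1.33672048e-03 -5.51389365e-05 -9.99999105e-01]
```

View pics/c7.png

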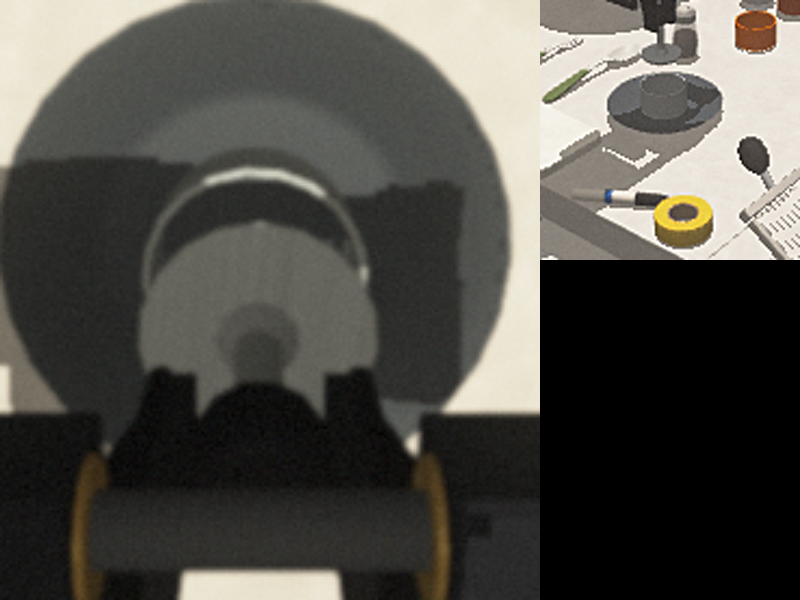

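The crop shows the press hanging upright over the ring: disc cols 139–378, far edge row 221; ring cols 143–370, far edge row 168.

Run:
```python
from h import *
c=load("w7")
f=lambda u,v,z:at(c,(170+u/3,100+v/3),z).round(4)
print("disc",f(139,320,.096),f(378,320,.096),"far",f(258,221,.097),"-0.0295")
print("ring",f(143,275,.046),f(370,275,.046),"far",f(258,168,.046),"-.034")
print("plate",f(-1,250,.018),f(511,250,.018))
```

```text
disc [0.4492 0.0886] [0.5074 0.0886] far [0.4782 0.1136] -0.0295
ring [0.4439 0.0846] [0.5116 0.0846] far [0.4782 0.1168] -.034
plate [0.3933 0.0845] [0.5612 0.0845]
```

Emit:
jog_arm([
  [-0.05, -0.1, 0],
  [-0.05, -0.1, -2],
  [-0.05, -0.1, -3],
  [-0.05, -0.1, -4],
  [-0.05, -0.1, -4.7],
  [-0.05, -0.1, -5.4],
  [-0.05, -0.1, -6],
], turn=[0, 0, 0, 0, 0, 0, 0], grip=[1, 1, 1, 1, 1, 1, 1])

```text
time_s: 21.42
position: [0.4777, 0.0828, 0.0792]
tcp_rot: [[0.001, 1.0, 0.0], [1.0, -0.001, -0.0], [-0.0, 0.0, -1.0]]
force: [-0.1, 0.2, -1.7]
opening: 0.291
grasp_force: 30.0
```

Emit:
jog_arm([
  [0, 0, -0.7],
  [0, 0, -1.4],
  [0, 0, -2],
  [0, 0, -2.2],
  [0, 0, -2.3],
  [0, 0, -2.3],
], turn=[0, 0, 0, 0, 0, 0], grip=[1, 1, 1, 1, 1, 1])

```text
time_s: 22.18
position: [0.4777, 0.0828, 0.0567]
tcp_rot: [[0.001, 1.0, 0.0], [1.0, -0.001, -0.0], [-0.0, 0.0, -1.0]]
force: [-0.3, 0.2, -0.4]
opening: 0.29
grasp_force: 30.0
```

Emit:
jog_arm([
  [0, 0, 0],
  [0, 0, 0],
  [0, 0, 0],
  [0, 0, 3],
  [0, 0, 8],
  [0, 2, 14],
  [0, 7, 20],
  [1, 12, 26],
  [1.8, 18, 26],
  [1.8, 23, 26],
  [1.8, 26.7, 26],
  [1.8, 26.7, 26],
], turn=[0, 0, 0, 0, 0, 0, 0, 0, 0, 0, 0, 0], grip=[0.4, 0.4, 0.4, 0.4, 0.4, 0, 0, 0, 0, 0, 0, 0])

```text
time_s: 23.68
position: [0.4948, 0.3528, 0.3163]
tcp_rot: [[-0.003, 1.0, 0.0], [1.0, 0.003, 0.001], [0.001, 0.0, -1.0]]
force: [0.3, 0.5, 0.4]
opening: 0.998
grasp_force: 0.0
```

Run:
```python
from h import *
c=snap("wrist","w8");snap("top","t8");s=read_state();print(s["position"],s["tcp_rot"][:,0],s["joint_positions"])
print("head",px(c,(.497,.438,.125))*1.5,"foot",px(c,(.497,.438,0))*1.5)
```

```text
[0.49490558 0.34964024 0.31600447] [ 2.59159151e-04  9.99999181e-01 -1.25356747e-03] [ 2.47055110e+01  2.36498254e+01  7.80802576e+01 -4.04150352e-02
  7.83556902e+01  2.47285851e+01]
head [388.80521806 141.17081203] foot [387.70807107 143.34564551]
```

View pics/w8.png

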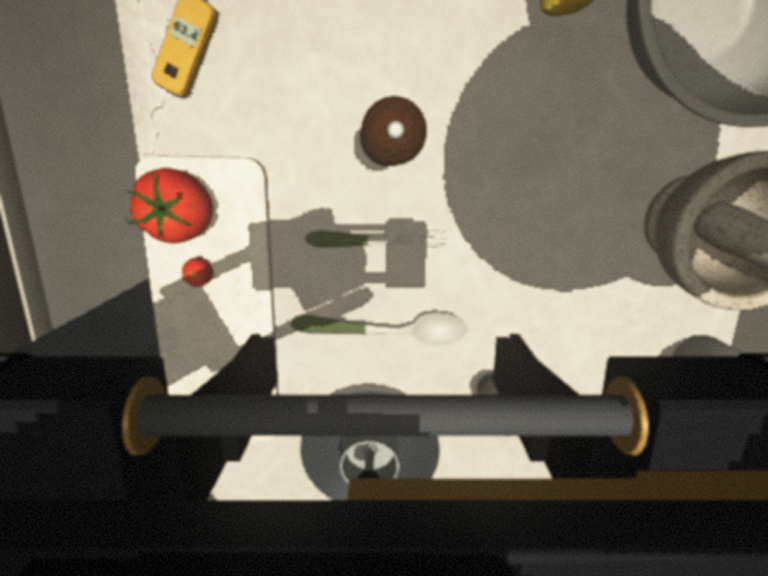

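The mill head is at (394,130), button (397,130), so the mill is ≈ (0.501, 0.446). The press knob is in the ring at (370,458).

Emit:
jog_arm([
  [0.6, 5, 0],
  [0.6, 9.6, 0],
  [0.6, 9.6, -5],
  [0.6, 9.6, -10],
  [0.6, 9.6, -15],
  [0.6, 9.6, -19],
  [0.6, 9.6, -21.1],
  [0.6, 9.6, -21.1],
  [0.6, 9.6, -21.1],
  [0.6, 9.6, -21.1],
  [0.6, 9.6, -21.1],
  [0.6, 9.6, -21.1],
], turn=[0, 0, 0, 0, 0, 0, 0, 0, 0, 0, 0, 0], grip=[0, 0, 0, 0, 0, 0, 0, 0, 0.6, 1, 1, 1])

```text
time_s: 25.28
position: [0.5017, 0.446, 0.1062]
tcp_rot: [[0.001, 1.0, 0.001], [1.0, -0.001, 0.001], [0.001, 0.001, -1.0]]
force: [0.1, -0.6, -0.5]
opening: 0.631
grasp_force: 0.0
```

Emit:
jog_arm([
  [0, 0, 0],
  [0, 0, 0],
  [0, 0, 0],
  [0, 0, 2],
  [0, 0, 6],
  [0, 0, 10],
  [0, 0, 13],
  [0, 0, 13],
], turn=[0, 0, 0, 0, 0, 0, 0, 0], grip=[1, 1, 1, 1, 1, 1, 1, 1])

```text
time_s: 26.28
position: [0.5034, 0.4468, 0.2393]
tcp_rot: [[0.001, 1.0, 0.007], [1.0, -0.001, 0.004], [0.004, 0.007, -1.0]]
force: [1.1, 0.2, -1.3]
opening: 0.549
grasp_force: 30.0
```

Emit:
jog_arm([
  [1, -4, 0],
  [3, -9, 0],
  [5, -14, 0],
  [7, -19, 0],
  [9, -24, 0],
  [11, -29, 0],
  [11.8, -33, 0],
  [11.8, -36.2, -1],
  [11.8, -36.2, -4],
  [11.8, -36.2, -8],
  [11.8, -36.2, -11],
  [11.8, -36.2, -12.5],
], turn=[0, 0, 0, 0, 0, 0, 0, 0, 0, 0, 0, 0], grip=[1, 1, 1, 1, 1, 1, 1, 1, 1, 1, 1, 1])

```text
time_s: 27.78
position: [0.6171, 0.0837, 0.1072]
tcp_rot: [[0.002, 1.0, -0.006], [1.0, -0.002, 0.0], [0.0, -0.006, -1.0]]
force: [-0.5, 0.1, -2.3]
opening: 0.542
grasp_force: 30.0
```

Emit:
jog_arm([
  [0, 0, -0.4],
  [0, 0, -0.6],
  [0, 0, -0.6],
  [0, 0, -0.6],
], turn=[0, 0, 0, 0], grip=[1, 1, 1, 1])

```text
time_s: 28.28
position: [0.6202, 0.0838, 0.1058]
tcp_rot: [[0.001, 1.0, 0.002], [1.0, -0.001, -0.0], [-0.0, 0.002, -1.0]]
force: [-2.0, -1.7, 4.5]
opening: 0.546
grasp_force: 30.0
```

Emit:
jog_arm([
  [0, 0, 0],
  [0, 0, 0],
  [0, 0, 0],
  [0, 0, 4],
  [0, 0, 9],
  [0, 0, 15],
  [0, 0, 20],
  [0, -4, 21],
  [-2, -7, 21],
  [-5, -8, 21],
  [-5, -8, 21],
  [-5, -8, 21],
], turn=[0, 0, 0, 0, 0, 0, 0, 0, 0, 0, 0, 0], grip=[0.15, 0.15, 0.15, 0.15, 0.15, 0, 0, 0, 0, 0, 0, 0])

```text
time_s: 29.78
position: [0.5705, 0.0039, 0.3148]
tcp_rot: [[0.002, 1.0, 0.002], [1.0, -0.002, 0.0], [0.0, 0.002, -1.0]]
force: [0.5, 0.6, 0.0]
opening: 0.999
grasp_force: 0.0
```

Run:
```python
from h import *
c=snap("wrist","w9");s=read_state();print(s["position"],s["tcp_rot"][:,0])
for n,P in dict(plate=(.477,.081,.018),ring=(.477,.083,.046),knob=(.477,.083,.08),mill=(.62,.084,.13),salt=(.622,.162,.09)).items(): print(n,px(c,P)*1.5)
```

```text
[0.57063172 0.00405172 0.31464663] [1.08210675e-03 9.99999413e-01 4.53231556e-05]
plate [289.27809863 151.64598422]
ring [282.97947775 149.53855967]
knob [274.31076007 149.5735516 ]
mill [451.99757066 148.15268132]
salt [451.42178252  42.88704954]
```

View pics/w9.png

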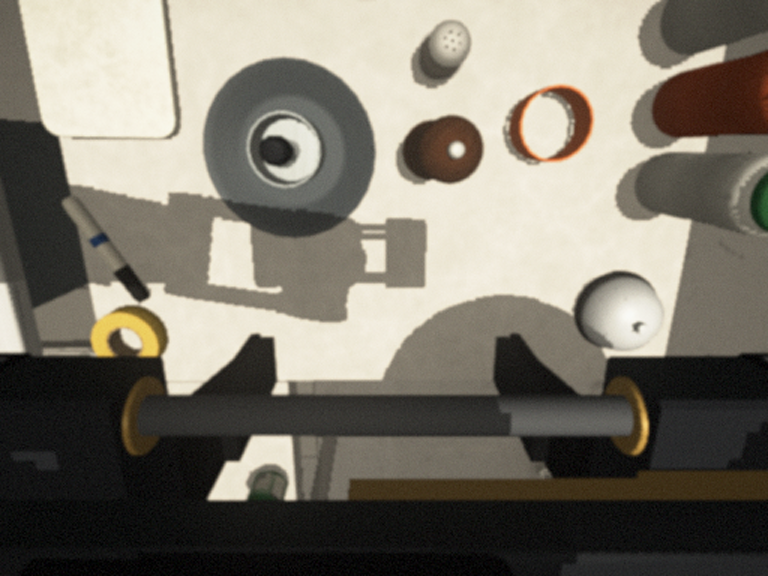

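The plate is at (289,147), the press knob (275,150) in the ring, mill head (451,149), salt cap (451,42). All stand near prediction.

```bash
cat > fit.py <<'E'
from h import *
from scipy.optimize import least_squares
def plate(c,uv,R):
    im=c["color"];g=im.max(2);P=[]
    for a in np.radians(np.arange(0,360,3)):
        d=np.array([np.cos(a),np.sin(a)]);r=np.arange(R*.85,R*1.2,.25)
        p=(uv+np.outer(r,d)).astype(np.float32)
        v=cv2.remap(cv2.GaussianBlur(g,(3,3),0),p[:,0][None],p[:,1][None],1)[0].astype(float)
        j=np.argmax(v[4:]-v[:-4])
        if (v[4:]-v[:-4])[j]>40:P.append(at(c,p[j+2],.018))
    P=np.array(P)
    r=least_squares(lambda q:np.hypot(*(P-q[:2]).T)-q[2],[.478,.08,.085],loss="soft_l1",f_scale=.001);return r.x.round(4),len(P),np.median(abs(r.fun)).round(4)
if __name__=="__main__":
    for n,uv,R in(("top0",(228.7,225.3),28),("t8",(228.7,225.3),28),("w3",(256,78.7),62),("w5",(258.3,78.8),67),("w9",(193,98),59)): print(n,plate(load(n),np.array(uv),R))
    c=load("w9")
    for n,u,v,z in(("mill",456,149,.149),("head",450,149,.124),("foot",430,149,.01),("salt",451,42,.09),("ring",284,148,.046),("knob",275,150,.075)):print(n,at(c,(u/1.5,v/1.5),z).round(4))
E
python3 fit.py
```

```text
top0 (array([0.478 , 0.0799, 0.0836]), 120, np.float64(0.0006))
t8 (array([0.478 , 0.0799, 0.0837]), 120, np.float64(0.0005))
w3 (array([0.4763, 0.0811, 0.0838]), 120, np.float64(0.0002))
w5 (array([0.4764, 0.081 , 0.084 ]), 115, np.float64(0.0002))
w9 (array([0.4764, 0.0809, 0.0839]), 84, np.float64(0.0002))
mill [0.6201 0.0834]
head [0.6194 0.0834]
foot [0.6156 0.0834]
salt [0.6216 0.1626]
ring [0.478  0.0844]
knob [0.4764 0.0826]
```

Emit:
jog_arm([
  [-3, 4, 0],
  [-6, 8, 0],
  [-9.3, 12, -2],
  [-9.3, 15.1, -4.5],
  [-9.3, 15.1, -4.5],
  [-9.3, 15.1, -4.5],
  [-9.3, 15.1, -4.5],
], turn=[0, 0, 0, 0, 0, 0, 0], grip=[0, 0, 0, 0, 0, 0, 0])

```text
time_s: 30.7
position: [0.4779, 0.1541, 0.2703]
tcp_rot: [[0.002, 1.0, 0.002], [1.0, -0.002, -0.0], [-0.0, 0.002, -1.0]]
force: [-0.0, -0.6, 0.3]
opening: 0.999
grasp_force: 0.0
```

Run:
```python
from h import *
c=snap("wrist","w10");s=read_state();print(s["position"],s["tcp_rot"][:,0],s["joint_positions"])
cv2.imwrite("pics/w10c.png",cv2.resize(c["color"][:240,100:420],None,fx=2.4,fy=2.4))
```

```text
[0.47766794 0.15403449 0.27024173] [ 2.74811314e-03  9.99996223e-01 -4.87646526e-05] [ 5.10318216e+00  1.72671511e+01  9.60813710e+01 -1.31799839e-02
  6.65506289e+01  5.26586935e+00]
```

View pics/w10c.png

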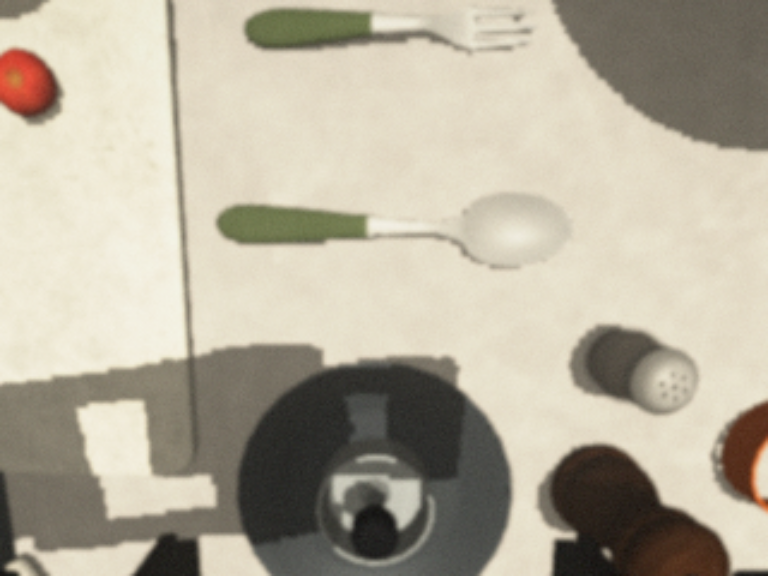

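The spoon's handle end is at (217,222), its bowl tip at (570,230), and its bowl centre at (514,229).

Run:
```python
from h import *
c=load("w10")
f=lambda u,v,z:at(c,(100+u/2.4,v/2.4),z)
a,b=f(217,222,.008),f(570,230,.016);bc=f(514,229,.01);h=f(290,224,.01)
print(a,b,np.linalg.norm(b-a),(a+b)/2,bc,np.degrees(np.arctan2(*(b-a)[::-1])),np.degrees(np.arctan2(*(bc-h)[::-1])))
```

```text
[0.38896859 0.24250026] [0.58553157 0.23787159] 0.19661747140141084 [0.48725008 0.24018592] [0.55564037 0.23851062] -1.3489507560631888 -1.2923693299002326
```

Emit:
jog_arm([
  [0, 2, 0],
  [0.7, 4, 0],
  [0.7, 6, 0],
  [0.7, 8.6, 0],
  [0.7, 8.6, 0],
  [0.7, 8.6, 0],
  [0.7, 8.6, -4],
  [0.7, 8.6, -8],
  [0.7, 8.6, -12],
  [0.7, 8.6, -16],
  [0.7, 8.6, -18],
  [0.7, 8.6, -18],
], turn=[-10, -20, -30, -40, -50, -60, -70, -80, -91, -91, -91, -91], grip=[0, 0, 0, 0, 0.2, 0.2, 0.2, 0.2, 0.2, 0.2, 0.2, 0.2])

```text
time_s: 32.25
position: [0.4833, 0.2399, 0.0884]
tcp_rot: [[1.0, -0.02, -0.003], [-0.02, -1.0, -0.001], [-0.003, 0.001, -1.0]]
force: [-0.2, -0.7, 0.7]
opening: 0.798
grasp_force: 0.0
```

Emit:
jog_arm([
  [0, 0, -3],
  [0, 0, -5.5],
  [0, 0, -7.5],
  [0, 0, -8.4],
  [0, 0, -8.6],
  [0, 0, -8.6],
], turn=[0, 0, 0, 0, 0, 0], grip=[0.2, 0.2, 0.2, 0.2, 0.2, 0.2])

```text
time_s: 33.0
position: [0.4844, 0.2409, 0.0044]
tcp_rot: [[1.0, -0.019, 0.002], [-0.019, -1.0, 0.0], [0.002, -0.0, -1.0]]
force: [0.8, 0.1, 0.3]
opening: 0.8
grasp_force: 0.0
```

Emit:
jog_arm([
  [0, 0, -0.1],
  [0, 0, -0.1],
  [0, 0, -0.1],
  [0, 0, -0.1],
  [0, 0, -0.1],
  [0, 0, -0.1],
  [0, 0, 2],
  [0, 0, 6],
  [0, 0, 10],
  [0, 0, 10],
], turn=[0, 0, 0, 0, 0, 0, 0, 0, 0, 0], grip=[1, 1, 1, 1, 1, 1, 1, 1, 1, 1])

```text
time_s: 34.25
position: [0.4857, 0.2414, 0.1063]
tcp_rot: [[1.0, -0.019, 0.007], [-0.019, -1.0, 0.002], [0.007, -0.002, -1.0]]
force: [1.2, 0.8, -0.5]
opening: 0.338
grasp_force: 29.9
```

Emit:
jog_arm([
  [-2, 0, 5],
  [-4, -3, 10],
  [-4, -8, 11],
  [-4, -13, 11],
  [-4, -18, 11],
  [-4, -23, 11],
  [-3, -27, 9],
  [-1, -29.5, 5],
  [-0.8, -29.5, 0],
  [-0.8, -29.5, -4],
  [-0.8, -29.5, -7],
  [-0.8, -29.5, -9],
], turn=[1.2, 1.2, 1.2, 1.2, 1.2, 1.2, 1.2, 1.2, 1.2, 1.2, 1.2, 1.2], grip=[1, 1, 1, 1, 1, 1, 1, 1, 1, 1, 1, 1])

```text
time_s: 35.75
position: [0.4738, -0.0537, 0.0109]
tcp_rot: [[1.0, 0.002, -0.004], [0.002, -1.0, 0.002], [-0.004, -0.002, -1.0]]
force: [0.4, 0.3, -0.9]
opening: 0.338
grasp_force: 29.9
```

Emit:
jog_arm([
  [0, 0, -0.5],
  [0, 0, -0.9],
  [0, 0, -0.9],
  [0, 0, -0.9],
], turn=[0, 0, 0, 0], grip=[1, 1, 1, 1])

```text
time_s: 36.25
position: [0.476, -0.0543, 0.0052]
tcp_rot: [[1.0, 0.002, 0.001], [0.002, -1.0, -0.001], [0.001, 0.001, -1.0]]
force: [0.8, 0.8, -0.7]
opening: 0.345
grasp_force: 29.9
```

Emit:
jog_arm([
  [0, 0, -0.1],
  [0, 0, -0.1],
  [0, 0, -0.1],
  [0, 0, -0.1],
  [0, 0, -0.1],
  [0, 0, 2],
  [0, 0, 6],
  [-4, 0, 11],
  [-8, 0, 17],
  [-8, 0, 22],
  [-8, 0, 25],
  [-8, 0, 25],
], turn=[0, 0, 0, 0, 0, 0, 0, 0, 0, 0, 0, 0], grip=[1, 0.5, 0.5, 0.5, 0.5, 0.5, 0.5, 0.2, 0.2, 0.2, 0.2, 0.2])

```text
time_s: 37.75
position: [0.3969, -0.0548, 0.2568]
tcp_rot: [[1.0, 0.002, 0.006], [0.002, -1.0, -0.003], [0.006, 0.003, -1.0]]
force: [0.5, 0.6, -0.6]
opening: 0.797
grasp_force: 0.0
```

Run:
```python
from h import *
c=snap("wrist","w11");s=read_state();print(s["position"],s["tcp_rot"][:,0])
for n,P in dict(plate=(.477,.081,.018),spoon=(.477,-.054,.01),mill=(.62,.084,.13),salt=(.622,.165,.09)).items(): print(n,px(c,P)*1.5)
```

```text
[ 0.39570801 -0.05428567  0.2551921 ] [0.99999544 0.00204574 0.00222323]
plate [224.9791414  148.59871447]
spoon [382.90826368 149.16119749]
mill [ 119.71849607 -137.70073737]
salt [  22.97568952 -101.7151591 ]
```

View pics/w11.png

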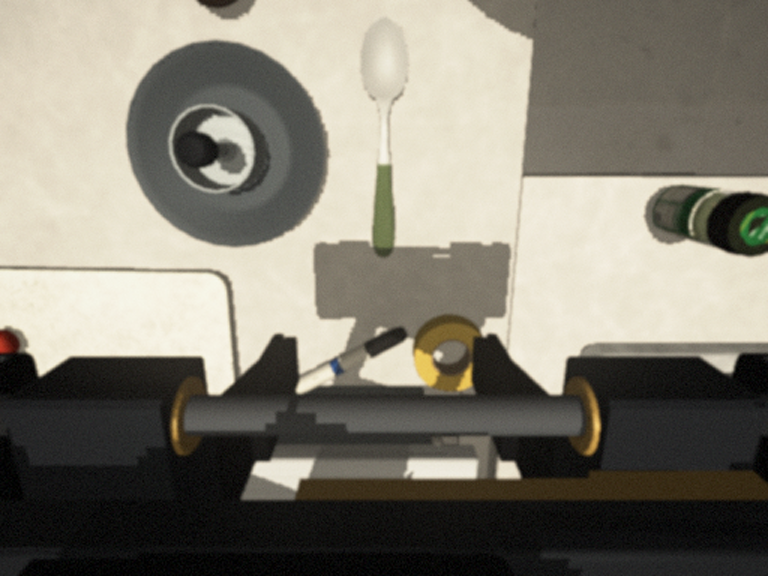

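The spoon runs straight from (384,17) to (384,255). The plate, ring and press are intact around (228,143), with the knob leaning only by perspective.

Run:
```python
from h import *
from fit import plate
c=load("w11");p=plate(c,np.array([152,95.5]),68);print(p)
f=lambda u,v,z:at(c,(u/1.5,v/1.5),z)
a,b=f(384,255,.008),f(384,17,.016);print(a,b,(a+b)/2-p[0][:2], f(386,62,.01)-p[0][:2])
```

```text
(array([0.4762, 0.0804, 0.0842]), 96, np.float64(0.0002))
[ 0.38203402 -0.05522381] [ 0.57764259 -0.05466473] [ 0.00363831 -0.13534427] [ 0.06994353 -0.13681288]
```

```bash
python3 -c "
from rig import *
print(hand_in())"
```

```text
the job is handed in; nothing more can be done
None
```

I placed all five pieces and handed the job in after about 38 s. By the cameras, ring, press, spoon, mill and salt stand within the limits, and the plate did not shift; the hand-in gave no verdict.

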